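Size the candle holder's bore with a spring gauge

TASK

Find the size of the brass candle holder's bore so that candles can be ordered for it: pinch the gauge by its two orange paddles to draw its plungers in, lower it into the bore until you feel it press on the bottom stop, and let go so that the plungers spring out against the wall. Push the red lock cap fully down to hold that size, then lift the gauge out by the bare sides of its black block (squeezing the paddles would spoil the reading) and stand it back, still locked, in its wooden holder. Work gently, never forcing the gauge or the holder, and leave the soap, the tin and the jar candle alone.

Things in the scene. Friction and masses are not known exactly. Their poses are not given: they have to be found in the camera images.
- candle_base: Round turned-wood base of the candle holder, 104 mm across, 20 mm high, fixed; origin at the centre of its underside. The brass sleeve stands on it. At the bottom of the bore is this base's sprung stop, a steel disc (4 N per mm, 8 mm of give). Its height differs every time: its face lies 48 to 69 mm below the sleeve's rim and is not measured, so feel for it.
- candle_sleeve: Upright brass tube fixed on the wooden base, outside about 49 mm across, from 20 to 95 mm above the table, with a round straight bore 39 mm across, open at the top. Origin on its axis at table height.
- bore_mouth (a point): Centre of the bore's mouth, level with the sleeve's rim, 95 mm above the table; z up.
- gauge_holder: Square light-wood block 90 x 90 x 18 mm, fixed to the table, with a round recess 39 mm across and 12 mm deep in the middle of its top. The gauge stands in it at the start. Origin at the centre of its underside.
- recess_floor (a point): Centre of the floor of the holder's recess, 6 mm above the table; the gauge's foot rests here.
- gauge_foot (a point): Centre of the underside of the gauge, a loose upright tool of about 0.3 kg. Its z axis runs up the gauge, y along its plungers and paddles. From the foot up: steel foot 36 mm across, 0 to 34 mm, bevelled 4 mm at the bottom; two brass plungers with round 8 mm noses on +y and -y at 24 mm; stem 18 mm across; black block at 98 to 126 mm; red lock cap on top.
- gauge_grip (a point): Centre of the gauge's black block, 112 mm above the foot, 26 (x) x 24 (y) x 28 mm. Orange paddles (20 mm wide, 24 high) on its +y and -y sides, 47 mm over their outer faces when free, 33 mm pinched: pinching them along y draws the plungers in. Its bare faces at +x and -x, 26 mm apart, are wider than the paddles: held there, the paddles are not touched. Axes as for the foot.
- lock_top (a point): Centre of the top of the red lock cap, 20 mm across and 6 mm thick, 152 mm above the foot when up. The cap slides straight down 8 mm into the gauge, needs about 3 to 7 N, and stays where it is left. Fully down its teeth (2 mm steps, one fits this bore) hold the jaws against their springs and wall drag but not against a gripper pinching the paddles.
- lock (a joint): Travel of the lock cap in m: 0 up (free, at the start), 0.008 fully down (locked).
- jaw_left (a joint): How far the +y paddle and its plunger, one piece, are drawn in, in m: 0 sprung fully out (nose 24 mm from the gauge's axis), 0.007 fully drawn in (nose 17 mm from the axis, inside the foot), about 0.0042 with the nose resting on the wall of the bore. The spring pushes out with 1.5 to 2.5 N.
- jaw_right (a joint): The same for the -y paddle and plunger; the two are linked and always equal.
- soap_mid (a point): Centre of a loose wrapped bar of soap lying on the table, 53 x 78 x 25 mm; bystander.
- tin_mid (a point): Centre of a loose round grey balm tin, 54 mm across, 21 mm high; bystander.
- jar_mid (a point): Centre of a loose pink candle in a glass jar, 76 mm across, 90 mm high; bystander.

How it is judged:
By the outcome, as a careful person would: the job done as asked, in the order asked, and still so for the second after the job is handed in, with the robot touching nothing.
It also fails if it takes over 56 s, if anything falls off the work surface, if the arm or the gripper's body presses on something with over 40 N, if the wrist force passes 120 N, or if a joint passes its speed limit or range.

ROBOT

A 6-joint arm with a two-finger parallel gripper is mounted at the origin on a cart in front of the work surface, level with it; the furniture and walls round the work are solid. World frame = base frame: x ahead of the robot, y to its left, z up, the work surface at z = 0. Lengths are in mm, angles in rad, forces in N, time in s.
With the tool pointing down it reaches from about 350 to 975 mm from the base axis. Payload 7.1 kg.
Tool frame: the origin (TCP) lies at the centre of the arm's flange, where the gripper is bolted on; the fingertips stand 182 mm ahead of it and the grasp point (between the pads) lies bot.hold_point_z ahead of it (bot.hold_point_z is the distance from the TCP to the grasp point, in mm); z points along the fingers, y is the line along which they close (so a half turn about z gives the same grasp; the last joint's range is limited). The gripper opens to 88 mm and grips with 3 to 60 N. Pads are 20 mm wide; open, the fingers measure 115 mm over their backs; the gripper's body (75 mm by 178 mm) begins 61 mm behind the grasp point.
Start: joints at [-1.162, 0.423, 1.63, -0, 1.089, -0.019], TCP at [259.309, -568.652, 404.675] pointing down, gripper open.
Joint ranges: [-3, 3], [-0.9, 2.11], [0.09, 2.58], [-1.31, 4.45], [0.11, 2.69], [-2.54, 2.54]. Speed limits (rad/s): [2.39, 2.39, 3.01, 3.14, 3.14, 3.14].

INTERFACE

Orientations are given as [roll, pitch, yaw] about the fixed x, y, z axes, in that order (R = Rz(yaw) Ry(pitch) Rx(roll)).
In Python, from station import readout, grab_frame, order, bot gives the robot as it stands.
- The arm moves only by the tool play_rows, never from a script. Its argument "increments" is a list of rows, each a list of 7 numbers: the turn, a rotation vector about the tool's x, y, z in units of 8 degrees (1.0 is 8 degrees), then the shift along the tool's x, y, z in units of 30 mm (1.0 is 30 mm), then the finger opening in mm, from 0 to 87.8. In form: [[wx, wy, wz, x, y, z, jaw], ...]. A call has exactly 5 rows; each row shifts and turns the commanded pose from where the row before left it, along the tool's axes as they then stand; what a row does not reach is not made up. A row lasts 1/8 s, in which the tool goes at most 62.5 mm and 10.7 degrees, less where a joint would pass 70% of its speed; a pose out of reach is approached as far as the arm can. A call is refused whole if a number of a shift passes 1 or a number of a turn 1, either way. A call with a gripper value outside its range is refused whole. The fingers move at their own pace and stop on an object; the grip force is fixed at half the most. Time passes only in rows, so rows that do not move let the fingers close, or fill a call up. It gives the time, the measured TCP pose, the force, the opening and the grip force at its end, in the units of the state.
- readout.state(): the state, without advancing time (a new reading comes with each control period).
- grab_frame(name): name is "side" or "top"; returns a dict with "img" (480x640x3 uint8, red, green, blue), "depth" (480x640 float32, mm along the optical axis (not along the pixel's ray), 0 where there is no reading), "fx", "fy", "cx", "cy" (pixels), "D" ([k1, k2, p1, p2, k3] as OpenCV has them; the pictures are not rectified), "T" (4x4, takes a point from camera to world coordinates). Camera axes: x right, y down, z forward; pixel columns grow to the right and rows downward; lengths in mm; the calibration is good to about 2 mm. A picture is of the moment at which its call begins.
- order.close_job(): hands the job in; it is judged then, once.
The state is a dict: "t": time; "joint_positions": joint angles; "joint_velocities": joint speeds; "joint_torque": joint torques, N m; "tool_pos": TCP position; "tool_rot": TCP orientation; "contact_force": force on the tool from outside, world axes, zero at the start; "wrist_torque": the same for the moment, N m; "width": finger opening in mm; "gripper_force": force on a finger pad.
Only numpy, scipy, OpenCV 4.12 (cv2) and the standard library are available. Lean on these libraries where they do the work, as an engineer would, in place of code of your own. Each camera call takes 0.05 s, during which the arm holds its last target. There are 200 camera calls.

## Working session

There is one attempt and no reset: what is moved stays moved. The work goes in short steps, Python scripts to look and compute and a tool call to move; the robot and the scene stay as the last step left them, time stands still between calls to the robot, and variables do not carry over. Pictures are saved under pics/ and viewed, at most 10 in all, crops included, and the job is handed in when it is done.

Besides the shell and the picture viewer there is one more tool, called after "Request:" as name(argument=value, ...), one argument or row to a line, values as JSON. play_rows: Moves the arm, as the interface text tells. Its arguments: {"type":"object","properties":{"increments":{"type":"array","items":{"type":"array","items":{"type":"number"}}}},"required":["increments"]}

```bash
mkdir -p pics; ls; python3 - <<'E'
from station import readout, grab_frame, order, bot
import cv2,numpy as np
print(bot.hold_point_z, readout.state())
for n in("side","top"):
    f=grab_frame(n); np.savez(f"{n}0.npz",**f)
    cv2.imwrite(f"pics/{n}0.png",f["img"][:,:,::-1]); print(n,f["fx"],f["cx"],f["cy"],f["D"],f["T"])
E
```

```text
pics
163.3 {'t': 0.0, 'joint_positions': array([-1.16199858e+00,  4.23856261e-01,  1.63068011e+00,  1.76131993e-05,
        1.08857239e+00, -1.90501840e-02]), 'joint_velocities': array([ 0.00134756,  0.00021477, -0.00074369, -0.00078496,  0.00205199,
        0.00111385]), 'joint_torque': array([ 2.37256558e-03, -5.44612527e+01, -2.73663998e+01,  6.45961706e-02,
        2.26832146e-02, -8.82911877e-05]), 'tool_pos': array([ 259.21015425, -568.41619057,  403.89573334]), 'tool_rot': array([-3.14007712e+00, -4.44698206e-05,  4.27839713e-01]), 'contact_force': array([0.46167403, 0.28837158, 0.21199833]), 'wrist_torque': array([0.04758602, 0.02434632, 0.00767179]), 'gripper_force': 0.0, 'width': 87.86693244788468}
side 552.844541898817 318.1562159130359 234.885460544352 [0.00776417 0.         0.         0.         0.        ] [[ 9.98989067e-01 -3.89649037e-02  2.24183242e-02  5.17200315e+02]
 [-4.18834206e-02 -6.25616110e-01  7.79005945e-01 -9.13775796e+02]
 [-1.63286268e-02 -7.79157378e-01 -6.26615637e-01  8.46934904e+02]
 [ 0.00000000e+00  0.00000000e+00  0.00000000e+00  1.00000000e+00]]
top 536.4299704814523 321.5826664477288 237.13635251092313 [-0.00947024  0.          0.          0.          0.        ] [[-2.81185167e-02 -9.82624123e-01  1.83464390e-01  3.10592482e+02]
 [-9.99514436e-01  2.51733442e-02 -1.83628444e-02 -3.56109367e+01]
 [ 1.34253617e-02 -1.83891642e-01 -9.82854833e-01  1.34876583e+03]
 [ 0.00000000e+00  0.00000000e+00  0.00000000e+00  1.00000000e+00]]
```

View pics/top0.png

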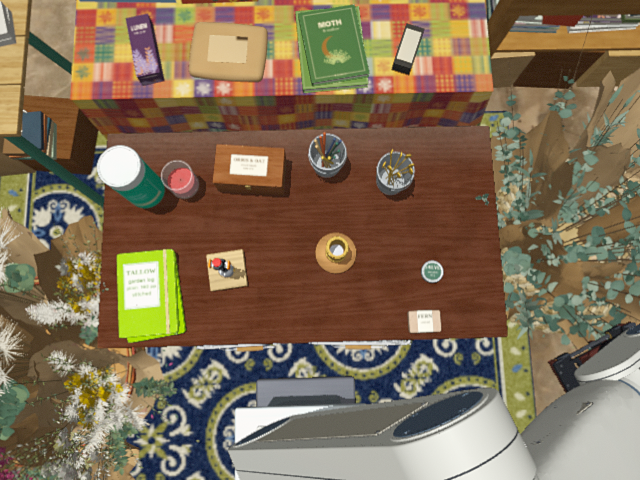

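View pics/side0.png

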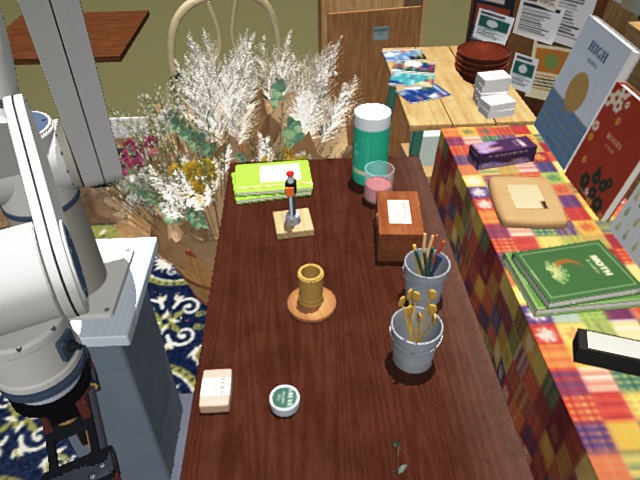

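The top view shows the gauge in its holder at about (225,268) and the sleeve at about (336,250). The side view shows the sleeve mouth at about (311,272) and the gauge cap at about (291,175). Next I measure both with depth.

```bash
cat > h.py <<'E'
import cv2,numpy as np
def load(n,tag=None):
    if tag is not None: return dict(np.load(f"{n}{tag}.npz"))
    from station import grab_frame
    return grab_frame(n)
def cloud(f,box):
    u0,v0,u1,v1=box
    v,u=np.mgrid[v0:v1,u0:u1]
    K=np.array([[f["fx"],0,f["cx"]],[0,f["fy"],f["cy"]],[0,0,1.]])
    p=cv2.undistortPoints(np.stack([u.ravel(),v.ravel()],1).astype(float).reshape(-1,1,2),K,np.array(f["D"])).reshape(-1,2)
    d=f["depth"][v0:v1,u0:u1].ravel()
    P=np.c_[p*d[:,None],d]@f["T"][:3,:3].T+f["T"][:3,3]
    return P,f["img"][v0:v1,u0:u1].reshape(-1,3),d>0
def circ(P):
    A=np.c_[2*P[:,:2],np.ones(len(P))];s=np.linalg.lstsq(A,(P[:,:2]**2).sum(1),rcond=None)[0]
    return s[:2],np.sqrt(s[2]+s[:2]@s[:2])
E
python3 - <<'E'
from h import *
import cv2
big=[]
for n,g,s in(("top",(195,240,260,300),(310,225,365,280)),("side",(265,160,325,245),(280,255,345,325))):
    f=load(n,0)
    P,c,ok=cloud(f,g); hsv=cv2.cvtColor(c[None],cv2.COLOR_RGB2HSV)[0].astype(int)
    def show(l,m):
        m=m&ok
        print(n,l,m.sum(), P[m].mean(0).round(1) if m.any() else '',P[m].min(0).round(1) if m.any() else '',P[m].max(0).round(1) if m.any() else '')
    red=((hsv[:,0]<6)|(hsv[:,0]>174))&(hsv[:,1]>170)&(hsv[:,2]>90)
    ora=(hsv[:,0]>=6)&(hsv[:,0]<18)&(hsv[:,1]>170)&(hsv[:,2]>90)
    show("red",red&(P[:,2]>100)); show("redtop",red&(P[:,2]>154)); show("orange",ora&(P[:,2]>70))
    m=ok&(P[:,2]>15)&(P[:,2]<22); show("hold",m)
    if m.any(): print(cv2.minAreaRect(P[m][:,:2].astype(np.float32)))
    P,c,ok=cloud(f,s)
    m=(P[:,2]>90)&(P[:,2]<100)&ok; show("rim",m)
    if m.sum()>3: print(circ(P[m]))
    m=(P[:,2]>17)&(P[:,2]<23)&ok; show("base",m); h=cv2.minEnclosingCircle(P[m][:,:2].astype(np.float32)); print(h)
    m=(P[:,2]>60)&(P[:,2]<88)&ok;show("wall",m)
    if m.sum()>3: print(circ(P[m]))
    for b in(g,s): big.append(cv2.resize(f["img"][b[1]:b[3],b[0]:b[2],::-1],(300,300),interpolation=cv2.INTER_CUBIC))
cv2.imwrite("pics/crops.png",np.vstack([np.hstack(big[:2]),np.hstack(big[2:])]))
E
```

```text
top red 32 [483.5 178.2 157.7] [473.1 170.8 154. ] [491.4 188.3 162. ]
top redtop 31 [483.5 178.4 157.8] [473.1 170.8 154.1] [491.4 188.3 162. ]
top orange 23 [481.3 171.7 125.7] [471.5 155.3 114. ] [490.6 203.9 135.8]
top hold 759 [478.8 174.1  18.2] [432.8 130.1  15. ] [532.  227.7  22. ]
((481.9527282714844, 179.812744140625), (91.07816314697266, 90.76529693603516), 7.298952102661133)
top rim 155 [518.4 -94.2  94.1] [ 493.9 -119.    90. ] [544.9 -68.6  99.8]
(array([519.17447722, -94.09257517]), np.float64(22.943728314461687))
top base 334 [511.5 -93.   19.3] [ 474.3 -141.    17. ] [565.9 -49.9  23. ]
((516.6024780273438, -94.12617492675781), 49.34865951538086)
top wall 53 [526.  -95.2  74.3] [ 494.2 -119.    60.1] [546.1 -69.3  88. ]
(array([517.80136085, -93.68012793]), np.float64(22.53824640171822))
side red 24 [485.4 174.3 158.1] [479.4 166.8 153.6] [491.1 182.8 161.5]
side redtop 22 [485.5 174.4 158.4] [479.4 166.8 154.5] [491.1 182.8 161.5]
side orange 76 [483.9 157.6 120.4] [473.1 152.6 107. ] [494.7 185.9 134.1]
side hold 740 [484.2 190.7  18.5] [413.7 125.2  15. ] [539.  326.4  22. ]
((489.1990661621094, 224.53323364257812), (128.69528198242188, 186.83750915527344), 8.504378318786621)
side rim 233 [524.  -97.9  93.8] [ 498.6 -122.5   90. ] [549.2 -69.   98.8]
(array([523.68668552, -96.25604343]), np.float64(22.679755391718984))
side base 408 [ 522.8 -111.2   19.8] [ 479.  -140.6   17. ] [566.8 -62.5  23. ]
((522.7413940429688, -99.71835327148438), 44.45021057128906)
side wall 376 [523.5 -99.5  74.5] [ 499.5 -121.7   60. ] [546.4 -70.8  87.8]
(array([523.49782692, -96.93849403]), np.float64(22.323793550443163))
```

View pics/crops.png

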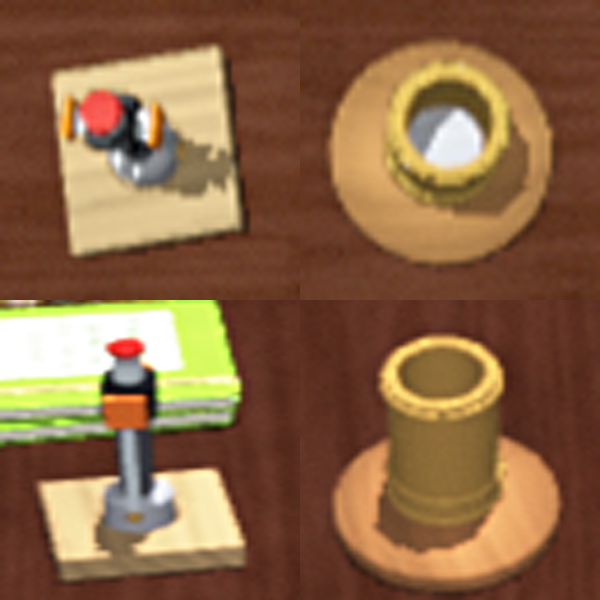

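The crops show the sprung paddles lying roughly along world y, on either side of the red cap (top crop, at about (68,118) and (153,122)). Next: gauge yaw and holder centre from both cameras.

```bash
cat >> h.py <<'E'
def to(x,y,z,yaw):
    "rows needed to reach TCP x,y,z,yaw from measured pose: (wz, dx,dy,dz) in units"
    from station import readout
    s=readout.state(); p=s["tool_pos"]; a=s["tool_rot"][2]
    d=np.array([x,y,z])-p; c,sn=np.cos(a),np.sin(a)
    print("at",p.round(1),s["tool_rot"].round(3),"F",s["contact_force"].round(1),"t",s["t"],"w",s["width"])
    dw=(yaw-a+np.pi/2)%np.pi-np.pi/2
    print("need wz",round(-np.degrees(dw)/8,2),"tool-x",round((c*d[0]+sn*d[1])/30,2),"tool-y",round((sn*d[0]-c*d[1])/30,2),"tool-z",round(-d[2]/30,2))
E
python3 - <<'E'
from h import *
for n,g in(("top",(200,245,252,295)),("side",(265,180,325,245))):
    f=load(n,0); P,c,ok=cloud(f,g); hsv=cv2.cvtColor(c[None],cv2.COLOR_RGB2HSV)[0].astype(int)
    ora=ok&(hsv[:,0]>=5)&(hsv[:,0]<20)&(hsv[:,1]>170)&(hsv[:,2]>90)&(P[:,2]>95)
    for l,m in(("+y",ora&(P[:,1]>178)),("-y",ora&(P[:,1]<178))):
        print(n,l,m.sum(),np.median(P[m],0).round(1) if m.any() else '')
    m=ora&(P[:,1]<163); 
    if m.sum()>5: print("paddle face slope", np.degrees(np.arctan(np.polyfit(P[m][:,0],P[m][:,1],1)[0])))
    m=ok&(abs(P[:,2]-18)<6)&(P[:,1]<240)&(P[:,1]>120)&(P[:,0]>425)&(P[:,0]<540)&(hsv[:,1]<150)
    print(n,"holder",cv2.minAreaRect(P[m][:,:2].astype(np.float32)))
    m=ok&(P[:,2]>55)&(P[:,2]<95)&(hsv[:,1]<120); print("stem",m.sum(),P[m].mean(0) if m.any() else '')
E
```

```text
top +y 16 [483.8 200.1 129.6]
top -y 18 [480.6 157.1 127.2]
paddle face slope -4.083310269601305
top holder ((482.16583251953125, 179.99099731445312), (91.11663055419922, 91.0235595703125), 6.917129993438721)
stem 16 [477.65597219 169.87803457  66.65796698]
side +y 0 
side -y 76 [484.  156.9 120.9]
paddle face slope -4.286880872317911
side holder ((486.47930908203125, 179.66705322265625), (89.9697265625, 100.76024627685547), 7.228271007537842)
stem 98 [486.70932611 168.57334867  76.30369166]
```

Request:
play_rows(
  increments=[
    [0, 0, 0, 0.86, -0.97, 0, 87.8],
    [0, 0, 0, 0.86, -0.97, 0, 87.8],
    [0, 0, 0, 0.86, -0.97, 0, 87.8],
    [0, 0, 0, 0.86, -0.97, 0, 87.8],
    [0, 0, 0, 0.86, -0.97, 0, 87.8],
  ],
)

```text
t: 0.72
tool_pos: [316.5, -381.4, 404.4]
tool_rot: [-3.141, 0.0, 0.428]
contact_force: [0.2, 0.7, -0.1]
width: 87.8
gripper_force: 0.0
```

Request:
play_rows(
  increments=[
    [0, 0, 0, 0.86, -0.97, 0, 87.8],
    [0, 0, 0, 0.86, -0.97, 0, 87.8],
    [0, 0, 0, 0.86, -0.97, 0, 87.8],
    [0, 0, 0, 0.86, -0.97, 0, 87.8],
    [0, 0, 0, 0.86, -0.97, 0, 87.8],
  ],
)

```text
t: 1.35
tool_pos: [373.4, -195.6, 404.6]
tool_rot: [-3.141, 0.0, 0.428]
contact_force: [0.5, 0.4, -0.3]
width: 88.1
gripper_force: 0.0
```

Request:
play_rows(
  increments=[
    [0, 0, 0, 0.86, -0.97, 0, 87.8],
    [0, 0, 0, 0.86, -0.97, 0, 87.8],
    [0, 0, 0, 0.86, -0.97, 0, 87.8],
    [0, 0, 0, 0.86, -0.97, 0, 87.8],
    [0, 0, 0, 0.86, -0.97, 0, 87.8],
  ],
)

```text
t: 1.98
tool_pos: [430.4, -9.6, 404.6]
tool_rot: [-3.142, 0.0, 0.428]
contact_force: [-0.0, -0.2, 0.6]
width: 87.7
gripper_force: 0.0
```

Request:
play_rows(
  increments=[
    [0, 0, 0, 0.86, -0.97, 0, 87.8],
    [0, 0, 0, 0.86, -0.97, 0, 87.8],
    [0, 0, 0, 0.86, -0.97, 0, 87.8],
    [0, 0, 0, 0.86, -0.97, 0, 87.8],
    [0, 0, 0, 0.86, -0.97, 0, 87.8],
  ],
)

```text
t: 2.6
tool_pos: [487.4, 176.3, 404.4]
tool_rot: [3.142, 0.001, 0.428]
contact_force: [-0.8, -0.4, 0.3]
width: 87.8
gripper_force: 0.0
```

Request:
play_rows(
  increments=[
    [0, 0, 0.9, 0, 0, 0, 87.8],
    [0, 0, 0.9, 0, 0, 0, 87.8],
    [0, 0, 0.9, 0, 0, 0, 87.8],
    [0, 0, 0.9, 0, 0, 0, 87.8],
    [0, 0, 0, 0, 0, 0, 87.8],
  ],
)

```text
t: 3.22
tool_pos: [487.2, 174.9, 404.4]
tool_rot: [3.141, 0.001, -0.074]
contact_force: [0.7, -0.3, -0.4]
width: 88.0
gripper_force: 0.0
```

```bash
python3 -c "
from h import *
to(484,178.5,404,-0.074)
f=load('side');cv2.imwrite('pics/s1.png',cv2.resize(f['img'][60:260,200:400,::-1],(600,600)))"
```

```text
at [487.2 174.9 404.4] [ 3.141e+00  1.000e-03 -7.400e-02] F [ 0.7 -0.3 -0.4] t 3.225 w 87.96125219469448
need wz 0.0 tool-x -0.12 tool-y -0.11 tool-z 0.01
```

View pics/s1.png

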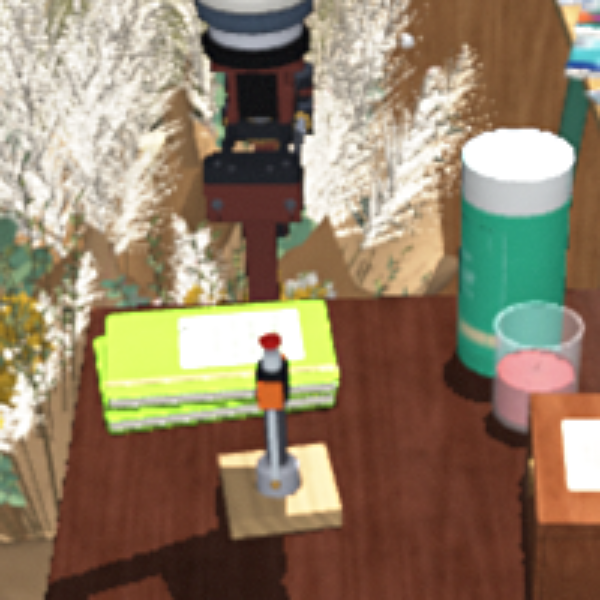

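The gripper is above the gauge. The near finger is at crop (262,270) and the cap at (270,342). I compare them in x in the side camera's own frame.

```bash
python3 -c "
from h import *
f=load('side');P,c,ok=cloud(f,(270,132,305,157));m=ok&(P[:,1]>90)&(P[:,1]<160)&(P[:,2]>215)
Q=P[m];print(m.sum(),Q.mean(0),Q.min(0),Q.max(0))
for z in range(220,300,10):
  q=Q[abs(Q[:,2]-z)<5]
  if len(q): print(z,len(q),q[:,0].min(),q[:,0].max(),q[:,0].mean(),np.median(q[:,1]))
P,c,ok=cloud(f,(275,170,310,205));hsv=cv2.cvtColor(c[None],cv2.COLOR_RGB2HSV)[0].astype(int)
m=ok&(hsv[:,0]>=5)&(hsv[:,0]<20)&(hsv[:,1]>170)&(P[:,2]>95)&(P[:,1]<163);print(P[m].mean(0),P[m].min(0),P[m].max(0))
f=load('top');P,c,ok=cloud(f,(150,150,300,320));m=ok&(P[:,2]>500);print(f['img'].shape)
"
```

```text
311 [484.65466675 116.71386542 270.03360253] [452.48764254  90.71736499 230.50954386] [513.69279053 131.16160243 309.10411984]
230 15 474.81972199181706 496.44259498696465 486.47527372312 125.10685477507434
240 41 475.04034569607734 496.5759671503666 485.3239885359106 123.43899244427155
250 36 473.5288966922188 495.15048870229754 484.535745466131 122.9118073110867
260 45 473.9703187034625 495.63807229929677 485.05180511314495 121.0945267444996
270 46 474.6107904865576 496.0945575625686 485.80132312642485 120.88266654578263
280 44 473.3883184158038 496.53337535978847 485.2646116857654 118.81730285781941
290 28 473.76765719336515 494.69344955100604 484.3511897454703 117.63241579712394
[484.15097979 156.94757957 120.27936182] [474.91093023 151.14369188 107.38325823] [494.09833822 162.16516648 133.05682613]
(480, 640, 3)
```

Request:
play_rows(
  increments=[
    [0, 0, 0, -0.11, -0.11, 0.8, 87.8],
    [0, 0, 0, 0, 0, 0.9, 87.8],
    [0, 0, 0, 0, 0, 0.9, 87.8],
    [0, 0, 0, 0, 0, 0.9, 87.8],
    [0, 0, 0, 0, 0, 0.6, 87.8],
  ],
)

```text
t: 4.0
tool_pos: [484.1, 178.4, 280.4]
tool_rot: [3.141, 0.001, -0.073]
contact_force: [0.0, -0.1, 0.0]
width: 87.4
gripper_force: 0.0
```

Request:
play_rows(
  increments=[
    [0, 0, 0, 0, 0, 0, 60],
    [0, 0, 0, 0, 0, 0, 50],
    [0, 0, 0, 0, 0, 0, 46],
    [0, 0, 0, 0, 0, 0, 42],
    [0, 0, 0, 0, 0, 0, 38],
  ],
)

```text
t: 4.62
tool_pos: [484.5, 178.6, 282.2]
tool_rot: [-3.141, -0.001, -0.075]
contact_force: [0.0, -0.1, 2.8]
width: 41.3
gripper_force: 2.2
```

Request:
play_rows(
  increments=[
    [0, 0, 0, 0, 0, 0, 34],
    [0, 0, 0, 0, 0, 0, 31],
    [0, 0, 0, 0, 0, 0, 31],
    [0, 0, 0, 0, 0, 0, 31],
    [0, 0, 0, 0, 0, 0, 31],
  ],
)

```text
t: 5.25
tool_pos: [484.6, 178.6, 282.2]
tool_rot: [-3.141, -0.001, -0.075]
contact_force: [0.1, -0.5, 7.4]
width: 31.7
gripper_force: 20.0
```

Request:
play_rows(
  increments=[
    [0, 0, 0, 0, 0, -0.1, 31],
    [0, 0, 0, 0, 0, -0.2, 31],
    [0, 0, 0, 0, 0, -0.3, 31],
    [0, 0, 0, 0, 0, -0.4, 31],
    [0, 0, 0, 0, 0, 0, 31],
  ],
)

```text
t: 5.88
tool_pos: [484.7, 178.7, 313.0]
tool_rot: [-3.141, -0.002, -0.075]
contact_force: [0.2, -0.7, -2.0]
width: 31.1
gripper_force: 19.3
```

```bash
python3 -c "
from h import *
to(521.5,-95.5,420,-0.074)
f=load('side');cv2.imwrite('pics/s2.png',cv2.resize(f['img'][110:270,215:375,::-1],(600,600)))"
```

```text
at [484.7 178.7 313. ] [-3.141e+00 -2.000e-03 -7.500e-02] F [ 0.2 -0.7 -2. ] t 5.875 w 31.146336380264575
need wz -0.01 tool-x 1.91 tool-y 9.02 tool-z -3.57
```

View pics/s2.png

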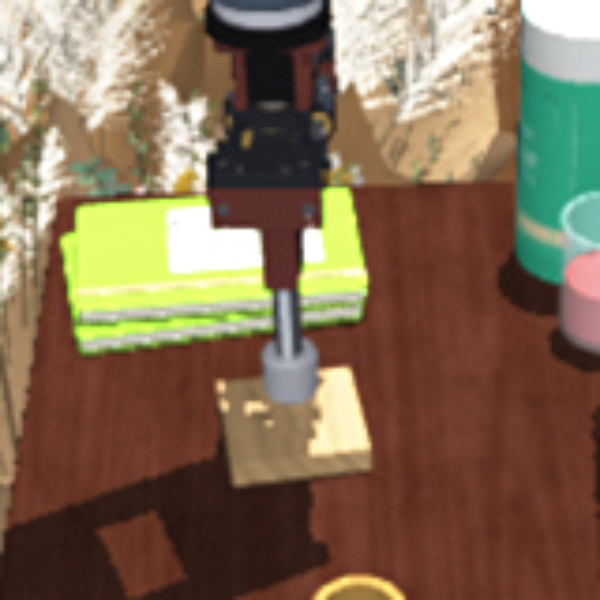

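The gauge hangs straight in the grip with its foot at crop (290,375) and the plungers drawn in. I carry it over the sleeve.

Request:
play_rows(
  increments=[
    [0, 0, 0, 0, 0, -0.6, 31],
    [0, 0, 0, 0, 0, -0.9, 31],
    [0, 0, 0, 0, 0, -0.9, 31],
    [0, 0, 0, 0.11, 0.5, -0.6, 31],
    [0, 0, 0, 0.18, 0.85, 0, 31],
  ],
)

```text
t: 6.55
tool_pos: [490.2, 137.6, 403.0]
tool_rot: [-3.141, -0.003, -0.073]
contact_force: [1.0, -0.4, -3.9]
width: 31.3
gripper_force: 19.3
```

Request:
play_rows(
  increments=[
    [0, 0, 0, 0.18, 0.85, 0, 31],
    [0, 0, 0, 0.18, 0.85, 0, 31],
    [0, 0, 0, 0.18, 0.85, 0, 31],
    [0, 0, 0, 0.18, 0.85, 0, 31],
    [0, 0, 0, 0.18, 0.85, 0, 31],
  ],
)

```text
t: 7.18
tool_pos: [507.2, 7.5, 401.4]
tool_rot: [-3.142, 0.001, -0.075]
contact_force: [0.1, -0.5, -3.7]
width: 31.6
gripper_force: 19.3
```

Request:
play_rows(
  increments=[
    [0, 0, 0, 0.18, 0.85, 0, 31],
    [0, 0, 0, 0.18, 0.85, 0, 31],
    [0, 0, 0, 0.18, 0.85, 0, 31],
    [0, 0, 0, 0.18, 0.85, 0, 31],
    [0, 0, 0, 0.18, 0.85, 0, 31],
  ],
)

```text
t: 7.8
tool_pos: [524.6, -121.7, 401.3]
tool_rot: [-3.141, 0.001, -0.075]
contact_force: [-0.1, -0.2, -1.5]
width: 31.7
gripper_force: 19.3
```

Request:
play_rows(
  increments=[
    [0, 0, 0, 0, 0, 0, 31],
    [0, 0, 0, 0, 0, 0, 31],
    [0, 0, 0, 0, 0, 0, 31],
    [0, 0, 0, 0, 0, 0, 31],
    [0, 0, 0, 0, 0, 0, 31],
  ],
)

```text
t: 8.43
tool_pos: [524.7, -120.4, 401.8]
tool_rot: [-3.142, -0.0, -0.074]
contact_force: [0.1, 0.1, -3.5]
width: 31.9
gripper_force: 19.3
```

```bash
cat > meas.py <<'E'
from h import *
to(521.5,-95.5,404,-0.074)
f=load('side');np.savez('side3.npz',**f)
P,c,ok=cloud(f,(270,150,360,340))
r=ok&(P[:,0]>470)&(P[:,0]<570)&(P[:,1]>-140)&(P[:,1]<-50)
m=r&(P[:,2]>55)&(P[:,2]<92);print("sleeve wall",m.sum(),circ(P[m]),P[m][:,0].min(),P[m][:,0].max())
for lo,hi in((126,136),(136,146),(146,156),(156,164),(172,185),(185,200)):
    m=r&(P[:,2]>lo)&(P[:,2]<hi); 
    if m.sum()>8: print(lo,hi,m.sum(),circ(P[m]),P[m][:,0].min(),P[m][:,0].max())
cv2.imwrite('pics/s3.png',cv2.resize(f['img'][180:340,230:390,::-1],(600,600)))
E
python3 meas.py
```

```text
at [ 524.7 -120.4  401.8] [-3.142 -0.    -0.074] F [ 0.1  0.1 -3.5] t 8.425 w 31.857469640193237
need wz -0.0 tool-x -0.17 tool-y -0.82 tool-z -0.07
sleeve wall 395 (array([523.65608619, -97.14008319]), np.float64(22.456825505000264)) 498.70768082095407 548.6729503864995
126 136 48 (array([ 526.14571434, -120.55263889]), np.float64(16.5054342669369)) 509.44888214942523 542.1994702250998
136 146 72 (array([ 526.46877654, -119.9517566 ]), np.float64(17.072769964054235)) 509.6148139834755 542.2182103316433
146 156 68 (array([ 526.13516997, -120.1208885 ]), np.float64(16.875343865722883)) 508.3589054252099 542.4141140854547
156 164 136 (array([ 526.18029107, -121.25783355]), np.float64(13.460866543166537)) 508.44384664352356 542.9131320574568
172 185 47 (array([ 525.69782701, -125.51678342]), np.float64(6.430383333426107)) 518.2898943549434 533.5794054256147
185 200 59 (array([ 525.83405081, -124.41960064]), np.float64(6.899696959284481)) 517.2220869772364 533.9287356368889
```

View pics/s3.png

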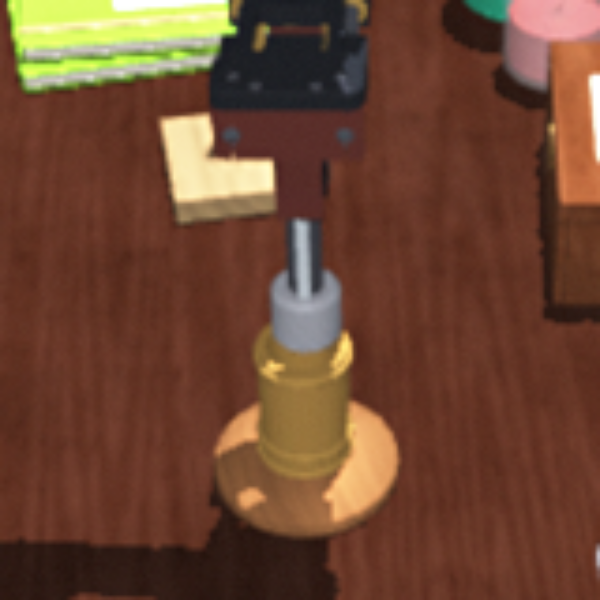

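The foot hangs in front of the sleeve at crop (305,320), about 24 mm short in y (−y side). The mouth centre calls for a TCP near (522, −96.6). I shift there and start down.

Request:
play_rows(
  increments=[
    [0, 0, 0, -0.08, -0.39, 0, 31],
    [0, 0, 0, -0.07, -0.39, 0, 31],
    [0, 0, 0, 0, 0, 0.3, 31],
    [0, 0, 0, 0, 0, 0.3, 31],
    [0, 0, 0, 0, 0, 0.2, 31],
  ],
)

```text
t: 9.1
tool_pos: [521.8, -97.3, 376.6]
tool_rot: [-3.141, 0.001, -0.075]
contact_force: [0.2, -1.3, -3.3]
width: 31.6
gripper_force: 19.3
```

```bash
sed -i 's/to(521.5,-95.5,404/to(522,-96.6,371/; s/side3/side4/;s/s3.png/s4.png/;s/((126,136),(136,146)/((108,116),(116,126),(126,136)/' meas.py; python3 meas.py
```

```text
at [521.8 -97.3 376.6] [-3.141e+00  1.000e-03 -7.500e-02] F [ 0.2 -1.3 -3.3] t 9.1 w 31.63486568992621
need wz -0.01 tool-x 0.0 tool-y -0.02 tool-z 0.19
sleeve wall 373 (array([523.68079765, -97.14330871]), np.float64(22.470936306158173)) 498.5429594132687 549.2457317734701
108 116 54 (array([522.94822178, -97.54945661]), np.float64(16.605217598205744)) 505.2900702668302 538.849403476087
116 126 68 (array([523.04943173, -96.91875907]), np.float64(17.050577191360954)) 505.60432240526967 539.0816778695728
126 136 133 (array([523.0910684 , -98.74692154]), np.float64(14.17228177189285)) 505.90442708382136 539.6543880200198
146 156 36 (array([523.00351143, -98.92413278]), np.float64(7.523958180797556)) 514.386114899292 531.9967269764288
156 164 26 (array([ 522.29424401, -102.14708102]), np.float64(6.392083700812496)) 514.6182770399591 530.1117339295298
172 185 41 (array([ 522.86757782, -102.59002315]), np.float64(5.893736982691686)) 515.1691378918875 530.5239676979435
185 200 17 (array([ 520.62055009, -121.0405417 ]), np.float64(6.887565307234176)) 509.8924552601129 532.0922497322969
```

Request:
play_rows(
  increments=[
    [0, 0, 0, 0.02, -0.02, 0.1, 31],
    [0, 0, 0, 0, 0, 0.1, 31],
    [0, 0, 0, 0, 0, 0.1, 31],
    [0, 0, 0, 0, 0, 0.06, 31],
    [0, 0, 0, 0, 0, 0, 31],
  ],
)

```text
t: 9.78
tool_pos: [522.6, -96.6, 366.8]
tool_rot: [-3.142, 0.0, -0.075]
contact_force: [-0.1, 0.3, -2.1]
width: 31.6
gripper_force: 19.3
```

Request:
play_rows(
  increments=[
    [0, 0, 0, 0, 0, 0.1, 31],
    [0, 0, 0, 0, 0, 0.1, 31],
    [0, 0, 0, 0, 0, 0.1, 31],
    [0, 0, 0, 0, 0, 0.1, 31],
    [0, 0, 0, 0, 0, 0, 31],
  ],
)

```text
t: 10.4
tool_pos: [522.5, -96.6, 354.5]
tool_rot: [-3.142, 0.001, -0.075]
contact_force: [0.1, 0.5, -1.8]
width: 31.6
gripper_force: 19.3
```

Request:
play_rows(
  increments=[
    [0, 0, 0, 0, 0, 0.2, 31],
    [0, 0, 0, 0, 0, 0.2, 31],
    [0, 0, 0, 0, 0, 0.2, 31],
    [0, 0, 0, 0, 0, 0.2, 31],
    [0, 0, 0, 0, 0, 0.1, 31],
  ],
)

```text
t: 11.02
tool_pos: [522.5, -96.6, 327.3]
tool_rot: [-3.142, 0.001, -0.075]
contact_force: [0.6, -0.0, -3.0]
width: 31.8
gripper_force: 19.3
```

Request:
play_rows(
  increments=[
    [0, 0, 0, 0, 0, 0.04, 31],
    [0, 0, 0, 0, 0, 0.04, 31],
    [0, 0, 0, 0, 0, 0.04, 31],
    [0, 0, 0, 0, 0, 0, 31],
    [0, 0, 0, 0, 0, 0, 31],
  ],
)

```text
t: 11.65
tool_pos: [522.7, -96.6, 324.4]
tool_rot: [3.142, -0.0, -0.075]
contact_force: [-0.8, 0.2, -1.7]
width: 31.8
gripper_force: 19.3
```

Request:
play_rows(
  increments=[
    [0, 0, 0, 0, 0, 0.03, 31],
    [0, 0, 0, 0, 0, 0.03, 31],
    [0, 0, 0, 0, 0, 0.03, 31],
    [0, 0, 0, 0, 0, 0.03, 31],
    [0, 0, 0, 0, 0, 0, 31],
  ],
)

```text
t: 12.28
tool_pos: [522.6, -96.6, 320.6]
tool_rot: [-3.142, 0.0, -0.075]
contact_force: [0.7, -1.4, -2.5]
width: 31.8
gripper_force: 19.3
```

Request:
play_rows(
  increments=[
    [0, 0, 0, 0, 0, 0.03, 31],
    [0, 0, 0, 0, 0, 0.03, 31],
    [0, 0, 0, 0, 0, 0.03, 31],
    [0, 0, 0, 0, 0, 0.03, 31],
    [0, 0, 0, 0, 0, 0, 31],
  ],
)

```text
t: 12.9
tool_pos: [522.6, -96.6, 317.0]
tool_rot: [-3.142, 0.0, -0.075]
contact_force: [-0.0, -1.3, -2.9]
width: 31.5
gripper_force: 19.3
```

Request:
play_rows(
  increments=[
    [0, 0, 0, 0, 0, 0.03, 31],
    [0, 0, 0, 0, 0, 0.03, 31],
    [0, 0, 0, 0, 0, 0.03, 31],
    [0, 0, 0, 0, 0, 0.03, 31],
    [0, 0, 0, 0, 0, 0, 31],
  ],
)

```text
t: 13.52
tool_pos: [522.6, -96.6, 313.4]
tool_rot: [-3.142, 0.0, -0.075]
contact_force: [0.7, -0.2, -2.7]
width: 31.5
gripper_force: 19.3
```

Request:
play_rows(
  increments=[
    [0, 0, 0, 0, 0, 0.03, 31],
    [0, 0, 0, 0, 0, 0.03, 31],
    [0, 0, 0, 0, 0, 0.03, 31],
    [0, 0, 0, 0, 0, 0.03, 31],
    [0, 0, 0, 0, 0, 0, 31],
  ],
)

```text
t: 14.15
tool_pos: [522.6, -96.6, 309.8]
tool_rot: [-3.142, 0.0, -0.075]
contact_force: [0.3, -0.3, -2.2]
width: 31.4
gripper_force: 19.3
```

Request:
play_rows(
  increments=[
    [0, 0, 0, 0, 0, 0.03, 31],
    [0, 0, 0, 0, 0, 0.03, 31],
    [0, 0, 0, 0, 0, 0.03, 31],
    [0, 0, 0, 0, 0, 0.03, 31],
    [0, 0, 0, 0, 0, 0, 31],
  ],
)

```text
t: 14.78
tool_pos: [522.7, -96.6, 306.3]
tool_rot: [3.142, 0.0, -0.075]
contact_force: [1.1, 0.4, -0.4]
width: 31.2
gripper_force: 19.4
```

Request:
play_rows(
  increments=[
    [0, 0, 0, 0, 0, 0.03, 31],
    [0, 0, 0, 0, 0, 0.03, 31],
    [0, 0, 0, 0, 0, 0, 31],
    [0, 0, 0, 0, 0, 0, 31],
    [0, 0, 0, 0, 0, 0, 31],
  ],
)

```text
t: 15.4
tool_pos: [522.8, -96.6, 304.7]
tool_rot: [3.142, -0.001, -0.075]
contact_force: [-0.6, 0.2, 3.3]
width: 31.4
gripper_force: 19.7
```

Request:
play_rows(
  increments=[
    [0, 0, 0, 0, 0, 0.03, 31],
    [0, 0, 0, 0, 0, 0, 31],
    [0, 0, 0, 0, 0, 0, 31],
    [0, 0, 0, 0, 0, 0, 31],
    [0, 0, 0, 0, 0, 0, 31],
  ],
)

```text
t: 16.02
tool_pos: [522.9, -96.7, 304.0]
tool_rot: [3.142, -0.001, -0.075]
contact_force: [-1.6, -0.2, 8.0]
width: 31.3
gripper_force: 19.8
```

Request:
play_rows(
  increments=[
    [0, 0, 0, 0, 0, 0, 34],
    [0, 0, 0, 0, 0, 0, 37],
    [0, 0, 0, 0, 0, 0, 40],
    [0, 0, 0, 0, 0, 0, 44],
    [0, 0, 0, 0, 0, 0, 50],
  ],
)

```text
t: 16.65
tool_pos: [522.5, -96.6, 303.3]
tool_rot: [-3.142, 0.001, -0.075]
contact_force: [0.2, 0.4, 0.4]
width: 49.2
gripper_force: 0.0
```

Request:
play_rows(
  increments=[
    [0, 0, 0, 0, 0, 0, 65],
    [0, 0, 0, 0, 0, 0, 87.8],
    [0, 0, 0, 0, 0, 0, 87.8],
    [0, 0, 0, 0, 0, 0, 87.8],
    [0, 0, 0, 0, 0, 0, 87.8],
  ],
)

```text
t: 17.27
tool_pos: [522.6, -96.6, 303.6]
tool_rot: [3.142, -0.0, -0.075]
contact_force: [1.1, -0.2, 0.0]
width: 87.7
gripper_force: 0.0
```

Request:
play_rows(
  increments=[
    [0, 0, 0, 0, 0, -0.3, 87.8],
    [0, 0, 0, 0, 0, -0.6, 87.8],
    [0, 0, 0, 0, 0, -0.8, 87.8],
    [0, 0, 0, 0, 0, -0.8, 87.8],
    [0, 0, 0, 0, 0, -0.2, 60],
  ],
)

```text
t: 17.9
tool_pos: [523.0, -96.7, 386.5]
tool_rot: [3.141, -0.003, -0.075]
contact_force: [0.4, 0.5, -0.3]
width: 81.1
gripper_force: 0.0
```

```bash
python3 -c "
from h import *
from station import readout
print(readout.state()['joint_positions'].round(2))
to(522.6,-96.6,384,-0.074)
f=load('side');np.savez('side5.npz',**f)
P,c,ok=cloud(f,(270,150,360,340));hsv=cv2.cvtColor(c[None],cv2.COLOR_RGB2HSV)[0].astype(int)
r=ok&(P[:,0]>480)&(P[:,0]<560)&(P[:,1]>-140)&(P[:,1]<-60)
red=r&((hsv[:,0]<5)|(hsv[:,0]>174))&(hsv[:,1]>170)&(hsv[:,2]>90)&(P[:,2]<190)&(P[:,2]>160)
ora=r&(hsv[:,0]>=5)&(hsv[:,0]<18)&(hsv[:,1]>170)&(P[:,2]>120)&(P[:,2]<170)
for m in(red,ora): print(m.sum(),P[m].mean(0),P[m].min(0),P[m].max(0))
cv2.imwrite('pics/s5.png',cv2.resize(f['img'][180:340,230:390,::-1],(600,600)))"
```

```text
[-0.21  0.31  1.85  0.    0.98  1.44]
at [523.  -96.7 386.5] [ 3.141e+00 -3.000e-03 -7.500e-02] F [ 0.4  0.5 -0.3] t 17.9 w 81.11605605795347
need wz -0.01 tool-x -0.01 tool-y -0.0 tool-z 0.08<string>:11: RuntimeWarning: Mean of empty slice.
  ret = um.true_divide(
Traceback (most recent call last):
ValueError: zero-size array to reduction operation minimum which has no identity
```

```bash
python3 -c "
from h import *
f=load('side',5)
cv2.imwrite('pics/s5.png',cv2.resize(f['img'][180:340,230:390,::-1],(600,600)))"
```

```text
(no output)
```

View pics/s5.png

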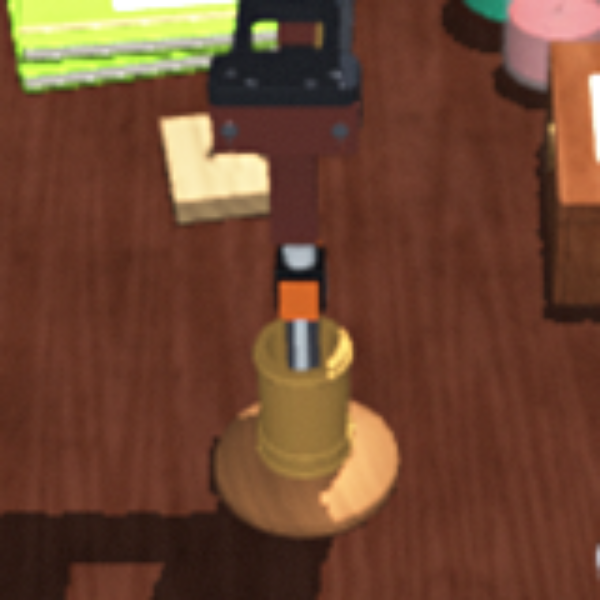

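The gauge stands in the bore with its paddles free. The finger hides the cap. I close the fingers and turn 90° now, so the tool is already set for the bare faces.

Request:
play_rows(
  increments=[
    [0, 0, -0.9, 0, 0, 0, 60],
    [0, 0, -0.9, 0, 0, 0, 40],
    [0, 0, -0.9, 0, 0, 0, 20],
    [0, 0, -0.9, 0, 0, 0, 0],
    [0, 0, -0.9, 0, 0, 0, 0],
  ],
)

```text
t: 18.58
tool_pos: [522.3, -96.6, 383.6]
tool_rot: [-3.14, 0.001, 0.558]
contact_force: [0.6, 0.4, 0.4]
width: 27.4
gripper_force: 0.0
```

Request:
play_rows(
  increments=[
    [0, 0, -0.9, 0, 0, 0, 0],
    [0, 0, -0.9, 0, 0, 0, 0],
    [0, 0, -0.9, 0, 0, 0, 0],
    [0, 0, -0.9, 0, 0, 0, 0],
    [0, 0, -0.9, 0, 0, 0, 0],
  ],
)

```text
t: 19.2
tool_pos: [522.3, -96.6, 383.6]
tool_rot: [-3.14, 0.0, 1.186]
contact_force: [-0.6, 0.2, 0.2]
width: 0.5
gripper_force: 0.0
```

Request:
play_rows(
  increments=[
    [0, 0, -0.9, 0, 0, 0.1, 0],
    [0, 0, -0.9, 0, 0, 0.1, 0],
    [0, 0, -0.45, 0, 0, 0.1, 0],
    [0, 0, 0, 0, 0, 0.1, 0],
    [0, 0, 0, 0, 0, 0.1, 0],
  ],
)

```text
t: 19.82
tool_pos: [522.5, -96.6, 369.0]
tool_rot: [-3.141, -0.0, 1.495]
contact_force: [0.7, -0.1, -0.5]
width: 0.5
gripper_force: 0.0
```

```bash
python3 -c "
from h import *
to(522.6,-96.6,365,1.497)"
```

```text
at [522.5 -96.6 369. ] [-3.141 -0.     1.495] F [ 0.7 -0.1 -0.5] t 19.825 w 0.5282728918701713
need wz -0.02 tool-x -0.0 tool-y 0.0 tool-z 0.13
```

Request:
play_rows(
  increments=[
    [0, 0, 0, 0, 0, 0.07, 0],
    [0, 0, 0, 0, 0, 0.07, 0],
    [0, 0, 0, 0, 0, 0.07, 0],
    [0, 0, 0, 0, 0, 0.06, 0],
    [0, 0, 0, 0, 0, 0, 0],
  ],
)

```text
t: 20.45
tool_pos: [522.7, -96.6, 361.6]
tool_rot: [3.141, 0.0, 1.496]
contact_force: [1.0, -0.8, 1.1]
width: 0.2
gripper_force: 0.8
```

Request:
play_rows(
  increments=[
    [0, 0, 0, 0, 0, 0.05, 0],
    [0, 0, 0, 0, 0, 0.05, 0],
    [0, 0, 0, 0, 0, 0.05, 0],
    [0, 0, 0, 0, 0, 0, 0],
    [0, 0, 0, 0, 0, 0, 0],
  ],
)

```text
t: 21.08
tool_pos: [522.6, -96.6, 356.8]
tool_rot: [-3.141, -0.0, 1.496]
contact_force: [0.4, 0.1, 1.8]
width: 0.6
gripper_force: 0.7
```

Request:
play_rows(
  increments=[
    [0, 0, 0, 0, 0, 0.05, 0],
    [0, 0, 0, 0, 0, 0.05, 0],
    [0, 0, 0, 0, 0, 0.05, 0],
    [0, 0, 0, 0, 0, 0, 0],
    [0, 0, 0, 0, 0, 0, 0],
  ],
)

```text
t: 21.7
tool_pos: [523.2, -96.7, 353.4]
tool_rot: [3.139, 0.0, 1.496]
contact_force: [-0.4, -1.1, 8.6]
width: 0.7
gripper_force: 4.5
```

Request:
play_rows(
  increments=[
    [0, 0, 0, 0, 0, 0.04, 0],
    [0, 0, 0, 0, 0, 0.03, 0],
    [0, 0, 0, 0, 0, 0, 0],
    [0, 0, 0, 0, 0, 0, 0],
    [0, 0, 0, 0, 0, 0, 0],
  ],
)

```text
t: 22.32
tool_pos: [523.6, -96.8, 352.2]
tool_rot: [3.138, 0.0, 1.496]
contact_force: [-0.6, -0.1, 15.7]
width: 0.4
gripper_force: 7.6
```

Request:
play_rows(
  increments=[
    [0, 0, 0, 0, 0, -0.2, 0],
    [0, 0, 0, 0, 0, -0.4, 0],
    [0, 0, 0, 0, 0, -0.2, 30],
    [0, 0, 0, 0, 0, 0, 60],
    [0, 0, 0, 0, 0, 0, 87.8],
  ],
)

```text
t: 22.95
tool_pos: [522.5, -96.6, 374.1]
tool_rot: [-3.141, -0.0, 1.496]
contact_force: [0.2, -0.2, -0.0]
width: 26.5
gripper_force: 0.0
```

Request:
play_rows(
  increments=[
    [0, 0, 0, 0, 0, 0, 87.8],
    [0, 0, 0, 0, 0, 0, 87.8],
    [0, 0, 0, 0, 0, 0, 87.8],
    [0, 0, 0, 0, 0, 0, 87.8],
    [0, 0, 0, 0, 0, 0, 87.8],
  ],
)

```text
t: 23.58
tool_pos: [522.6, -96.6, 374.4]
tool_rot: [-3.142, 0.0, 1.496]
contact_force: [-0.4, -0.5, -0.4]
width: 76.9
gripper_force: 0.0
```

```bash
python3 -c "
from h import *
to(522.6,-96.6,305,1.497)
f=load('side');np.savez('side6.npz',**f)
cv2.imwrite('pics/s6.png',cv2.resize(f['img'][190:310,250:370,::-1],(600,600),interpolation=cv2.INTER_CUBIC))
P,c,ok=cloud(f,(280,220,345,275));hsv=cv2.cvtColor(c[None],cv2.COLOR_RGB2HSV)[0].astype(int)
r=ok&(P[:,0]>480)&(P[:,0]<560)&(P[:,1]>-140)&(P[:,1]<-60)
red=r&((hsv[:,0]<5)|(hsv[:,0]>174))&(hsv[:,1]>170)&(hsv[:,2]>60)&(P[:,2]>150)
ora=r&(hsv[:,0]>=5)&(hsv[:,0]<18)&(hsv[:,1]>170)&(P[:,2]>120)
for m in(red,ora):
  if m.any(): print(m.sum(),P[m].mean(0),P[m].min(0),P[m].max(0))
"
```

```text
at [522.6 -96.6 374.4] [-3.142  0.     1.496] F [-0.4 -0.5 -0.4] t 23.575 w 76.92668959929344
need wz -0.01 tool-x 0.0 tool-y -0.0 tool-z 2.31
64 [523.42822724 -95.88034808 173.38417765] [ 515.08356597 -105.51407104  169.59964868] [532.60700895 -83.53739155 176.79405883]
118 [ 522.18893343 -110.88377932  143.47340398] [ 511.73005505 -115.43669774  128.13390224] [534.79279404 -74.57687747 171.66390535]
```

View pics/s6.png

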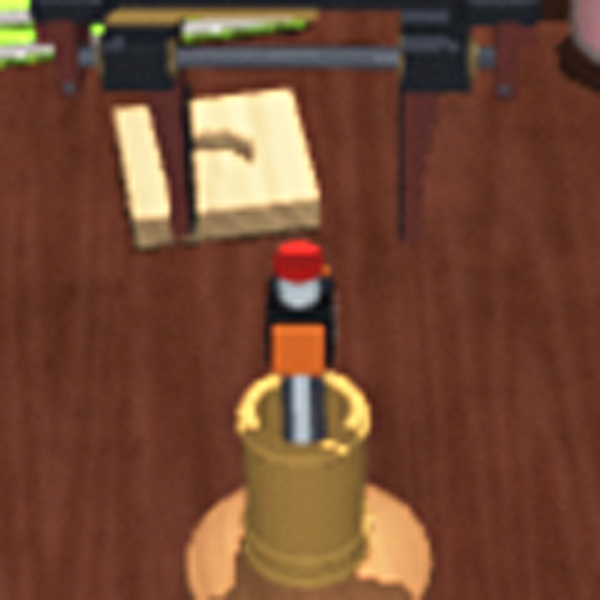

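The cap now sits close to the block and the measured cap-to-paddle height difference dropped about 8 mm. The open fingers straddle the bare faces. I lower and grip there.

Request:
play_rows(
  increments=[
    [0, 0, 0, 0, 0, 0.4, 87.8],
    [0, 0, 0, 0, 0, 0.6, 87.8],
    [0, 0, 0, 0, 0, 0.6, 87.8],
    [0, 0, 0, 0, 0, 0.5, 87.8],
    [0, 0, 0, 0, 0, 0.2, 87.8],
  ],
)

```text
t: 24.25
tool_pos: [522.3, -96.5, 304.1]
tool_rot: [-3.14, -0.0, 1.496]
contact_force: [0.1, -0.5, 0.7]
width: 87.8
gripper_force: 0.0
```

Request:
play_rows(
  increments=[
    [0, 0, 0, 0, 0, 0, 60],
    [0, 0, 0, 0, 0, 0, 40],
    [0, 0, 0, 0, 0, 0, 30],
    [0, 0, 0, 0, 0, 0, 27],
    [0, 0, 0, 0, 0, 0, 24],
  ],
)

```text
t: 24.88
tool_pos: [522.7, -96.6, 305.6]
tool_rot: [3.141, 0.0, 1.496]
contact_force: [-0.2, 0.1, 0.4]
width: 41.2
gripper_force: 0.0
```

Request:
play_rows(
  increments=[
    [0, 0, 0, 0, 0, 0, 24],
    [0, 0, 0, 0, 0, 0, 24],
    [0, 0, 0, 0, 0, 0, 24],
    [0, 0, 0, 0, 0, 0, 24],
    [0, 0, 0, 0, 0, 0, 24],
  ],
)

```text
t: 25.5
tool_pos: [522.7, -96.6, 305.4]
tool_rot: [3.142, 0.0, 1.496]
contact_force: [0.1, 0.2, 0.3]
width: 25.6
gripper_force: 30.0
```

Request:
play_rows(
  increments=[
    [0, 0, 0, 0, 0, -0.05, 24],
    [0, 0, 0, 0, 0, -0.1, 24],
    [0, 0, 0, 0, 0, -0.1, 24],
    [0, 0, 0, 0, 0, -0.15, 24],
    [0, 0, 0, 0, 0, -0.15, 24],
  ],
)

```text
t: 26.12
tool_pos: [522.6, -96.6, 322.1]
tool_rot: [-3.141, -0.0, 1.496]
contact_force: [-0.4, 0.1, -5.7]
width: 25.5
gripper_force: 30.0
```

Request:
play_rows(
  increments=[
    [0, 0, 0, 0, 0, -0.2, 24],
    [0, 0, 0, 0, 0, -0.25, 24],
    [0, 0, 0, 0, 0, -0.25, 24],
    [0, 0, 0, 0, 0, -0.25, 24],
    [0, 0, 0, 0, 0, -0.25, 24],
  ],
)

```text
t: 26.75
tool_pos: [522.9, -96.7, 358.9]
tool_rot: [3.14, 0.0, 1.496]
contact_force: [-0.2, 0.6, -2.8]
width: 26.0
gripper_force: 30.0
```

Request:
play_rows(
  increments=[
    [0, 0, 0, 0, 0, -0.3, 24],
    [0, 0, 0, 0, 0, -0.4, 24],
    [0, 0, 0, 0, 0, -0.4, 24],
    [0, 0, 0, 0, 0, -0.3, 24],
    [0, 0, 0, 0, 0, 0, 24],
  ],
)

```text
t: 27.38
tool_pos: [522.8, -96.6, 400.8]
tool_rot: [3.14, 0.0, 1.496]
contact_force: [0.1, 0.0, -2.2]
width: 26.2
gripper_force: 30.0
```

```bash
python3 -c "
from h import *
to(484.6,178.6,400,1.497)
f=load('side');np.savez('side7.npz',**f)
P,c,ok=cloud(f,(270,150,360,340))
r=ok&(P[:,0]>470)&(P[:,0]<570)&(P[:,1]>-140)&(P[:,1]<-50)
for lo,hi in((100,110),(110,120),(120,130),(130,140),(140,150),(150,160)):
    m=r&(P[:,2]>lo)&(P[:,2]<hi)
    if m.sum()>8: print(lo,hi,m.sum(),circ(P[m]),P[m][:,0].min(),P[m][:,0].max())
"
```

```text
at [522.8 -96.6 400.8] [3.14  0.    1.496] F [ 0.1  0.  -2.2] t 27.375 w 26.201812163958913
need wz -0.01 tool-x 9.05 tool-y -1.96 tool-z 0.03
130 140 72 (array([524.50814077, -97.15146466]), np.float64(15.89293908073114)) 507.96360734824594 541.3143491131211
140 150 68 (array([524.79851828, -97.03228306]), np.float64(15.776525863123187)) 508.32163554438944 541.615250813678
150 160 134 (array([524.44047244, -97.77912795]), np.float64(14.30218436689527)) 506.9731395658273 542.0085150330849
```

Request:
play_rows(
  increments=[
    [0, 0, 0, 0.3, -0.07, 0, 24],
    [0, 0, 0, 0.7, -0.15, 0, 24],
    [0, 0, 0, 0.85, -0.18, 0, 24],
    [0, 0, 0, 0.9, -0.19, 0, 24],
    [0, 0, 0, 0.9, -0.19, 0, 24],
  ],
)

```text
t: 28.05
tool_pos: [507.0, 15.6, 399.3]
tool_rot: [-3.14, -0.0, 1.496]
contact_force: [-0.7, -0.2, -2.6]
width: 26.1
gripper_force: 30.0
```

Request:
play_rows(
  increments=[
    [0, 0, 0, 0.9, -0.2, 0, 24],
    [0, 0, 0, 0.9, -0.2, 0, 24],
    [0, 0, 0, 0.9, -0.2, 0, 24],
    [0, 0, 0, 0.9, -0.2, 0, 24],
    [0, 0, 0, 0.85, -0.18, 0, 24],
  ],
)

```text
t: 28.68
tool_pos: [487.5, 151.0, 399.4]
tool_rot: [-3.14, 0.0, 1.496]
contact_force: [0.6, 0.8, -2.0]
width: 26.0
gripper_force: 30.0
```

Request:
play_rows(
  increments=[
    [0, 0, 0, 0.6, -0.13, 0.4, 24],
    [0, 0, 0, 0.35, -0.08, 0.5, 24],
    [0, 0, 0, 0, 0, 0.5, 24],
    [0, 0, 0, 0, 0, 0.5, 24],
    [0, 0, 0, 0, 0, 0.3, 24],
  ],
)

```text
t: 29.3
tool_pos: [483.9, 177.9, 332.4]
tool_rot: [-3.14, 0.001, 1.495]
contact_force: [0.0, -0.7, -2.0]
width: 25.7
gripper_force: 30.0
```

```bash
python3 -c "
from h import *
to(484.5,178.4,300,1.497)
f=load('side');np.savez('side8.npz',**f)
P,c,ok=cloud(f,(260,140,340,250))
r=ok&(P[:,0]>450)&(P[:,0]<520)&(P[:,1]>140)&(P[:,1]<215)
for lo,hi in((30,40),(40,50),(50,58),(58,65)):
    m=r&(P[:,2]>lo)&(P[:,2]<hi)
    if m.sum()>8: print(lo,hi,m.sum(),circ(P[m]),P[m][:,0].min(),P[m][:,0].max())
m=ok&(abs(P[:,2]-18)<3)&(P[:,1]<240)&(P[:,1]>120)&(P[:,0]>425)&(P[:,0]<545)
print(cv2.minAreaRect(P[m][:,:2].astype(np.float32)))
"
```

```text
at [483.9 177.9 332.4] [-3.140e+00  1.000e-03  1.495e+00] F [ 0.  -0.7 -2. ] t 29.3 w 25.705578811821717
need wz -0.01 tool-x 0.02 tool-y 0.02 tool-z 1.08
58 65 22 (array([484.67970048, 177.25792616]), np.float64(15.174815477283238)) 467.32379647205323 501.1891039820352
((486.5714416503906, 179.321044921875), (90.1963119506836, 97.30167388916016), 7.3898396492004395)
```

```bash
python3 -c "
from h import *
f=load('side',8)
P,c,ok=cloud(f,(260,140,340,250))
r=ok&(P[:,0]>450)&(P[:,0]<520)&(P[:,1]>140)&(P[:,1]<215)
for lo,hi in((58,66),(66,74),(74,82),(82,90)):
    m=r&(P[:,2]>lo)&(P[:,2]<hi)
    if m.sum()>8: print(lo,hi,m.sum(),circ(P[m]),P[m][:,0].min(),P[m][:,0].max(),P[m][:,1].min())
f0=load('side',0)
P,c,ok=cloud(f0,(260,170,340,250));r=ok&(P[:,0]>450)&(P[:,0]<520)&(P[:,1]>140)&(P[:,1]<215)
for lo,hi in((20,28),(28,36),(20,37)):
    m=r&(P[:,2]>lo)&(P[:,2]<hi); print('initial',lo,hi,m.sum(),circ(P[m]),P[m][:,0].min(),P[m][:,0].max(),P[m][:,1].min())
"
```

```text
58 66 27 (array([484.76712476, 176.12947761]), np.float64(14.860076686975034)) 467.32379647205323 501.284310141573 156.9348521379378
66 74 41 (array([484.32480275, 176.46592034]), np.float64(15.020522819567132)) 467.4779305435187 501.5242356914165 158.5108814851891
74 82 39 (array([485.23004032, 175.67045596]), np.float64(14.930564934190675)) 467.99694247686637 501.79047483805203 158.8962566654476
82 90 62 (array([485.3581492 , 176.43420363]), np.float64(14.802063431991847)) 468.3496870644644 502.19032689816015 153.2736535305488
initial 20 28 108 (array([484.80578944, 179.75334008]), np.float64(29.61989707857292)) 450.36389202793094 519.968049494513 140.8019059513589
initial 28 36 44 (array([486.62182629, 170.78376888]), np.float64(12.404127001852117)) 470.4331675322685 502.45626777059726 153.93410722381543
initial 20 37 154 (array([484.57359699, 180.76313875]), np.float64(27.3064729393276)) 450.36389202793094 519.968049494513 140.8019059513589
```

Request:
play_rows(
  increments=[
    [0, 0, 0, 0.02, 0.04, 0.3, 24],
    [0, 0, 0, 0, 0, 0.3, 24],
    [0, 0, 0, 0, 0, 0.3, 24],
    [0, 0, 0, 0, 0, 0.2, 24],
    [0, 0, 0, 0, 0, 0, 24],
  ],
)

```text
t: 29.98
tool_pos: [485.1, 179.0, 300.4]
tool_rot: [-3.141, 0.0, 1.496]
contact_force: [-0.6, 0.4, -1.9]
width: 25.8
gripper_force: 30.0
```

Request:
play_rows(
  increments=[
    [0, 0, 0, 0, 0, 0.07, 24],
    [0, 0, 0, 0, 0, 0.07, 24],
    [0, 0, 0, 0, 0, 0.07, 24],
    [0, 0, 0, 0, 0, 0, 24],
    [0, 0, 0, 0, 0, 0, 24],
  ],
)

```text
t: 30.6
tool_pos: [485.3, 179.0, 294.6]
tool_rot: [3.142, -0.0, 1.496]
contact_force: [-0.7, -0.6, -2.8]
width: 25.6
gripper_force: 30.0
```

Request:
play_rows(
  increments=[
    [0, 0, 0, 0, 0, 0.05, 24],
    [0, 0, 0, 0, 0, 0.05, 24],
    [0, 0, 0, 0, 0, 0.05, 24],
    [0, 0, 0, 0, 0, 0, 24],
    [0, 0, 0, 0, 0, 0, 24],
  ],
)

```text
t: 31.22
tool_pos: [485.3, 179.0, 290.1]
tool_rot: [-3.142, -0.0, 1.496]
contact_force: [0.3, -0.2, -2.2]
width: 25.6
gripper_force: 30.0
```

Request:
play_rows(
  increments=[
    [0, 0, 0, 0, 0, 0.05, 24],
    [0, 0, 0, 0, 0, 0.05, 24],
    [0, 0, 0, 0, 0, 0.04, 24],
    [0, 0, 0, 0, 0, 0, 24],
    [0, 0, 0, 0, 0, 0, 24],
  ],
)

```text
t: 31.85
tool_pos: [485.3, 179.1, 285.9]
tool_rot: [3.142, -0.0, 1.496]
contact_force: [-0.2, 0.6, -2.0]
width: 26.0
gripper_force: 30.0
```

Request:
play_rows(
  increments=[
    [0, 0, 0, 0, 0, 0.03, 24],
    [0, 0, 0, 0, 0, 0.03, 24],
    [0, 0, 0, 0, 0, 0, 24],
    [0, 0, 0, 0, 0, 0, 24],
    [0, 0, 0, 0, 0, 0, 24],
  ],
)

```text
t: 32.48
tool_pos: [485.3, 179.0, 284.1]
tool_rot: [3.142, -0.0, 1.496]
contact_force: [-0.4, -0.2, -2.4]
width: 25.8
gripper_force: 30.0
```

Request:
play_rows(
  increments=[
    [0, 0, 0, 0, 0, 0.02, 24],
    [0, 0, 0, 0, 0, 0.02, 24],
    [0, 0, 0, 0, 0, 0.02, 24],
    [0, 0, 0, 0, 0, 0, 24],
    [0, 0, 0, 0, 0, 0, 24],
  ],
)

```text
t: 33.1
tool_pos: [485.3, 179.0, 282.3]
tool_rot: [-3.142, 0.0, 1.496]
contact_force: [0.0, 0.3, -2.0]
width: 26.2
gripper_force: 30.0
```

Request:
play_rows(
  increments=[
    [0, 0, 0, 0, 0, 0.02, 24],
    [0, 0, 0, 0, 0, 0.02, 24],
    [0, 0, 0, 0, 0, 0.02, 24],
    [0, 0, 0, 0, 0, 0, 24],
    [0, 0, 0, 0, 0, 0, 24],
  ],
)

```text
t: 33.72
tool_pos: [485.4, 179.1, 282.0]
tool_rot: [3.141, -0.0, 1.496]
contact_force: [-3.8, -1.6, 14.8]
width: 25.7
gripper_force: 30.0
```

On the floor. I ease off the pressure and let go.

Request:
play_rows(
  increments=[
    [0, 0, 0, 0, 0, -0.05, 24],
    [0, 0, 0, 0, 0, 0, 24],
    [0, 0, 0, 0, 0, 0, 27],
    [0, 0, 0, 0, 0, 0, 32],
    [0, 0, 0, 0, 0, 0, 50],
  ],
)

```text
t: 34.35
tool_pos: [485.3, 179.1, 281.9]
tool_rot: [3.142, -0.0, 1.496]
contact_force: [0.7, -0.6, 0.1]
width: 38.9
gripper_force: 0.0
```

Request:
play_rows(
  increments=[
    [0, 0, 0, 0, 0, 0, 87.8],
    [0, 0, 0, 0, 0, 0, 87.8],
    [0, 0, 0, 0, 0, 0, 87.8],
    [0, 0, 0, 0, 0, -0.3, 87.8],
    [0, 0, 0, 0, 0, -0.6, 87.8],
  ],
)

```text
t: 34.98
tool_pos: [485.1, 179.0, 309.2]
tool_rot: [-3.14, 0.001, 1.496]
contact_force: [-0.2, -0.3, 0.6]
width: 86.7
gripper_force: 0.0
```

Request:
play_rows(
  increments=[
    [0, 0, 0, 0, 0, -0.8, 87.8],
    [0, 0, 0, 0, 0, -1, 87.8],
    [0, 0, 0, 0, 0, -1, 87.8],
    [0, 0, 0, 0, 0, -0.5, 87.8],
    [0, 0, 0, 0, 0, 0, 87.8],
  ],
)

```text
t: 35.6
tool_pos: [485.4, 179.1, 409.0]
tool_rot: [3.14, -0.001, 1.496]
contact_force: [-0.6, -0.1, 0.2]
width: 87.5
gripper_force: 0.0
```

```bash
python3 -c "
from h import *
f=load('side')
cv2.imwrite('pics/s9.png',cv2.resize(f['img'][140:260,230:350,::-1],(600,600),interpolation=cv2.INTER_CUBIC))
P,c,ok=cloud(f,(265,155,325,245));hsv=cv2.cvtColor(c[None],cv2.COLOR_RGB2HSV)[0].astype(int)
red=ok&((hsv[:,0]<5)|(hsv[:,0]>174))&(hsv[:,1]>170)&(hsv[:,2]>60)&(P[:,2]>130)&(P[:,2]<170)
ora=ok&(hsv[:,0]>=5)&(hsv[:,0]<18)&(hsv[:,1]>170)&(P[:,2]>95)&(P[:,2]<140)&(P[:,1]<170)
for m in(red,ora): print(m.sum(),np.median(P[m],0),P[m].min(0),P[m].max(0))
f=load('top');P,c,ok=cloud(f,(200,245,252,295));hsv=cv2.cvtColor(c[None],cv2.COLOR_RGB2HSV)[0].astype(int)
"
```

```text
26 [486.00787584 174.85912932 149.75188521] [479.00620607 168.12055779 144.78691311] [493.05746392 185.18782351 152.78627622]
75 [486.29473552 161.68568776 119.67888361] [474.58999278 155.70792036 106.2394228 ] [495.82073011 169.01224767 131.52290079]
```

View pics/s9.png

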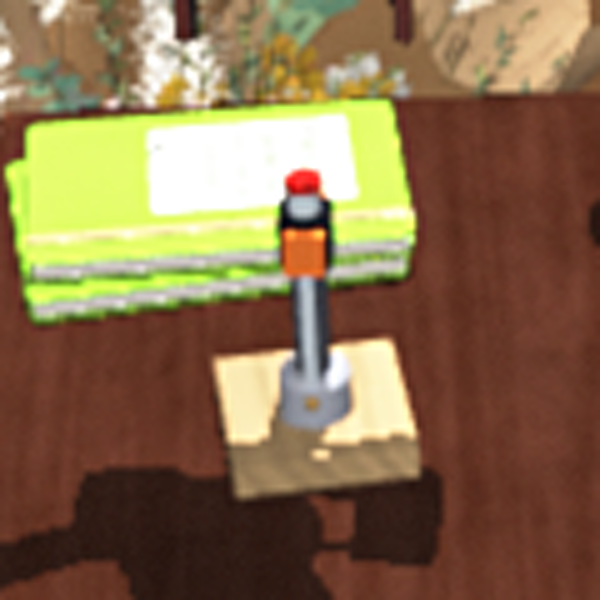

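The gauge stands upright in its recess at crop (315,385). Its cap is about 8 mm lower than at the start, and the paddle is still about 4–5 mm in, so it is locked. The gripper is clear of it.

```bash
python3 -c "
from station import order
print(order.close_job())"
```

```text
the job is handed in; nothing more can be done
None
```

The gauge was set in the bore, locked, lifted out by its bare faces and stood back in its wooden holder with the cap about 8 mm down and the paddles still drawn in about 4–5 mm; the soap, tin and jar were never approached, and the job is handed in at about 36 s.

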